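Ready the shoe dryer for low shoes

ROBOT

A 7-joint arm with a two-finger parallel gripper is mounted at the origin on the work surface. World frame = base frame: x ahead of the robot, y to its left, z up, the work surface at z = 0. Lengths are in m, angles in rad, forces in N, time in s.
With the tool pointing down it reaches from about 0.4 to 0.85 m from the base axis. Payload 6.9 kg.
Tool frame: the origin (TCP) lies midway between the tips of the shut fingers; the grasp point (between the pads) lies 19 mm behind it; y points along the fingers, z is the direction in which the jaws open and shut, and the axes are right-handed (so a half turn about y gives the same grasp; the last joint's range is limited). The gripper opens to 85 mm and grips with 20 to 120 N. Pads are 22 mm wide; open, the fingers measure 114 mm over their backs; the gripper's body (76 mm by 85 mm) begins 54 mm behind the grasp point. The pads swing forward as they close: fully open they stand 13 mm farther back than shut.
Start: joints at [-1.067, 0.507, -0.238, 1.5, 0.126, 1.149, -0.155], TCP at [0.242, 0.576, 0.209] pointing down, gripper open.
Joint ranges: [-3.08, 3.08], [-0.24, 2.05], [-1.43, 1.35], [0, 2.5], [-1.52, 4.66], [0.17, 1.96], [-2.89, 2.89]. Speed limits (rad/s): [2.39, 2.39, 3.14, 3.14, 3.14, 3.14, 3.14].

INTERFACE

Orientations are given as a 3x3 rotation matrix whose columns are the frame's x, y, z axes.
In Python, from bench import robot, get_image, recognise, masks_of gives the robot as it stands. Calls block until the motion is done:
- robot.move_pose(position, orientation): joint-space move of the TCP to a pose.
- robot.servo_line(position, attitude=None, feed=0.15, until_force=None): straight line of the TCP; attitude=None keeps the orientation; feed is the mean speed in m/s. With until_force (N) it stops when the force on the tool has changed by that much, and returns True; else False.
- robot.move_joints(angles): joint-space move.
- robot.set_gripper(opening, newtons=None): opening from 0.0 (shut) to 1.0 (fully open); newtons is the grip in N (None keeps the last); returns when the fingers have stopped.
- robot.sleep(seconds).
- robot.inverse_kinematics(position, orientation): joint angles nearest the present ones, or None.
- robot.get_obs(): the state.
- get_image(name): name is "scene" or "side" or "wrist"; returns a dict with "color" (384x512x3 uint8, red, green, blue), "z_map" (384x512 float32, m along the optical axis (not along the pixel's ray), 0 where there is no reading), "K" (3x3 intrinsics, pixels), "world_to_cam" (4x4, takes a point from world to camera coordinates); the wrist camera has in their place "tool_from_camera" (4x4, takes a point from camera to tool coordinates, whose origin is the TCP and whose axes are the tool frame's). Camera axes: x right, y up, looking along -z (the intrinsics and any distortion apply to the point x, -y, -z); pixel columns grow to the right and rows downward; lengths in m; the calibration is good to about 2 mm. The wrist camera is an equidistant fisheye: a pixel r from the principal point sees the ray r / f radians off the axis. A picture is of the moment at which its call begins: read the wrist's pose just before it.
A pose or a line that the arm cannot do raises robot.Unreachable and nothing moves.
- robot.job_done(): hands the job in, once; it reports no verdict.
Trained networks look in a picture, given as the dict that the camera call returned (one of the last four; its "shot" number tells which), for a name from the list of things; names that differ only in an ending like _2 or _b are one class to them, and where a whole thing is asked for, a point or a joint stands for the part that bears it (a point fixed in the world has none). Each returns a list of dicts, best first, with "conf" (0 to 1); they miss things now and then, are a little off and sometimes report something else, mostly with a low value. They report only what shows in the picture. A call takes as long as a camera call.
- recognise(picture, target): "uv" ([column, row] in pixels, amid what is visible of it).
- masks_of(picture, target): "pixels" (384x512 bool, what is visible of it) and "uv" ([column, row] in pixels, amid what is visible of it).
The state is a dict: "time_s": time; "qpos": joint angles; "joint_velocities": joint speeds; "joint_torque": joint torques, N m; "tool_pos": TCP position; "tcp_rot": TCP orientation; "contact_force": force on the tool from outside, world axes, zero at the start; "moment": the same for the moment, N m; "opening": opening from 0.0 (shut) to 1.0 (fully open).
Only numpy, scipy, OpenCV 4.12 (cv2) and the standard library are available. Lean on these libraries where they do the work, as an engineer would, in place of code of your own. Each camera call takes 0.05 s, during which the arm holds its last target. There are 200 camera calls.

TASK

Get the shoe dryer ready for low shoes: lift its clear dust hood by the bar handle and swing it back past its springs' over-centre point until it stays fully open by itself, then press both drying tubes fully home, on each tube the inner nozzle into its sleeve before the sleeve goes down into its collar. Leave the hood open and do not disturb the other things on the console.

Things in the scene. Friction and masses are not known exactly. Their poses are not given: they have to be found in the camera images.
- dryer: shoe dryer fixed on the console: grey housing 185 mm deep (x) by 335 mm wide (y), deck 60 mm above the console, a clear dust hood hinged along its rear edge and two upright telescoping drying tubes under the hood. Origin under the centre of the housing; its x points from the front (control strip and hood handle) to the hinge, y to its left, z up. The tubes stand at x = -5 mm, y = +75 mm (left) and -75 mm (right).
- hinge (a point): middle of the hood's hinge axis, 80 mm behind and 62 mm above the dryer's origin; the axis runs along the dryer's y
- handle (a point): middle of the hood's bar handle: a round black bar 10 mm thick, 120 mm long along the dryer's y between two posts, 42 mm off the outside of the hood's upright front (37 mm of free gap behind the bar). With the hood shut it is 207 mm in front of the hinge axis and 85 mm above it, 30 mm below the hood's top; it swings about the hinge with the hood.
- hood (a joint): angle of the hood in rad: 0 shut, 1.75 against its open stop, with the hood standing up behind the tubes. The hood is a box of clear 3 mm panels, 165 mm deep, 300 mm wide and 115 mm high, open below, about 0.35 kg. Two tension springs by the hinge and its weight pull it shut below about 1.0 rad (about 4 N at the handle to start it) and beyond that swing it on by themselves, damped, to the open stop, where it stays. The bar can turn in the fingers while the hood swings.
- nozzle_l (a joint): how far the left tube's nozzle (inner tube) stands out of its sleeve, m: 0 fully home, at most 0.035; it stays where it is left and slides at about 3 N
- sleeve_l (a joint): how far the left tube's sleeve (middle tube) stands out of the collar, m: 0 fully home, at most 0.035; it stays where it is left and slides at about 7 N, so a straight push on the cap sends the nozzle home first and then the sleeve
- nozzle_r (a joint): the same for the right tube's nozzle
- sleeve_r (a joint): the same for the right tube's sleeve
- cap_l (a point): centre of the flat top of the left nozzle's black cap. The flat is 39 mm across, the cap 47 mm, the nozzle below it 45 mm, the sleeve 54 mm, the fixed collar 62 mm. With the tube fully home this point is 95 mm above the console (collar top 82 mm); it is higher by the two joint values.
- cap_r (a point): the same on the right tube
- charging_pad: round wooden charging pad, 100 mm across, 12 mm high; origin under its centre
- earbuds_case: black earbuds case, 48 x 62 x 26 mm, lying on the charging pad; origin under its centre
- flashlight: stainless steel pocket flashlight lying down, 129 mm long, 30 mm thick; origin under the middle of its barrel, x along it
- key_cover: green silicone key cover, 75 x 38 x 15 mm, lying flat; origin under its centre
- coaster: round glass coaster, 94 mm across, 7 mm high; origin under its centre
- sanitiser: empty clear pump bottle, 56 mm across, 148 mm tall; origin under its centre

How it is judged:
On the way, in this order (a step that is already met when the one before it is completed fails the run):
1. the hood stands fully open by itself, past its over-centre point, with the gripper off the dryer (value of joint hood above 1.6 rad and contact force between the fingers and dryer below 0.3 N), for 0.4 s.
2. one of the two tubes is fully home ((value of joint each of nozzle_l, sleeve_l below 0.003 m or value of joint each of nozzle_r, sleeve_r below 0.003 m)), for 0.1 s.
At the end, for the whole second after the job is handed in: The hood rests open (joint above 1.6 rad, still), and on both tubes nozzle and sleeve are home to within 3 mm each (value of joint hood above 1.6 rad and velocity of joint hood between -0.1 and 0.1 rad/s and value of joint each of nozzle_l, sleeve_l, nozzle_r, sleeve_r below 0.003 m); the robot touches nothing.
It fails at once if a sleeve goes home (within 5 mm) while its nozzle still stands more than 6 mm out ((value of joint sleeve_l below 0.005 m and value of joint nozzle_l above 0.006 m) or (value of joint sleeve_r below 0.005 m and value of joint nozzle_r above 0.006 m)).
It fails at once if another thing on the console is shifted by more than 30 mm or knocked over (distance of any of charging_pad, earbuds_case, flashlight, key_cover, coaster, sanitiser from where it was at the start of the episode above 0.03 m or angle between sanitiser's own z axis and vertical above 0.5 rad).
It also fails if it takes over 51 s, if anything falls off the work surface, if the arm or the gripper's body presses on something with over 40 N, if the wrist force passes 120 N, or if a joint passes its speed limit or range.

## Working session

There is one attempt and no reset: what is moved stays moved. The work goes in short steps, each a Python script; the robot and the scene stay as the last script left them, time stands still between calls to the robot, and variables do not carry over. Pictures are saved under pics/ and viewed, about 8 in all and at most 12, crops included, and the job is handed in when it is done.

```bash
ls; mkdir -p pics
cat > h.py <<'E'
import numpy as np, cv2
from bench import robot, get_image, recognise, masks_of
def world(p,uv,z=None):
    K=p["K"];u,v=uv; 
    if z is None: z=p["z_map"][int(round(v)),int(round(u))]
    c=np.array([(u-K[0,2])/K[0,0]*z,-(v-K[1,2])/K[1,1]*z,-z,1])
    return (np.linalg.inv(p["world_to_cam"])@c)[:3]
def proj(p,w):
    c=p["world_to_cam"]@np.append(w,1); K=p["K"]
    return np.array([K[0,0]*c[0]/-c[2]+K[0,2],K[1,1]*-c[1]/-c[2]+K[1,2]])
def cloud(p,m):
    v,u=np.nonzero(m&(p["z_map"]>0)); z=p["z_map"][v,u];K=p["K"]
    c=np.stack([(u-K[0,2])/K[0,0]*z,-(v-K[1,2])/K[1,1]*z,-z,np.ones_like(z)])
    return (np.linalg.inv(p["world_to_cam"])@c)[:3].T
E
python3 - <<'E'
from h import *
ims=[]
for n in("scene","side"):
    p=get_image(n); im=cv2.cvtColor(p["color"],cv2.COLOR_RGB2BGR).copy()
    for t in("dryer","handle","cap_l","cap_r","hood","sanitiser","flashlight","charging_pad","coaster","key_cover"):
        for r in masks_of(p,t)[:2]:
            c=cloud(p,r["pixels"])
            print(n,t,round(r["conf"],2),np.round(r["uv"]),r["pixels"].sum(),np.round(np.median(c,0),3) if len(c) else None, np.round(np.percentile(c,98,axis=0),3) if len(c) else None)
            cv2.circle(im,tuple(int(x) for x in r["uv"]),2,(0,0,255),-1); cv2.putText(im,t,tuple(int(x) for x in r["uv"]),0,.35,(0,0,255))
    cv2.imwrite(f"pics/{n}1.png",cv2.resize(im,(800,600)))
print(robot.get_obs())
E
```

```text
pics
scene dryer 0.7 [255. 224.] 14198 [0.667 0.01  0.172] [0.707 0.16  0.179]
scene handle 0.95 [255. 218.] 11211 [0.651 0.012 0.176] [0.697 0.156 0.179]
scene hood 0.87 [258. 212.] 11447 [0.652 0.013 0.176] [0.698 0.158 0.179]
scene sanitiser 0.72 [147. 251.] 1157 [ 0.641 -0.239  0.082] [ 0.653 -0.215  0.148]
scene charging_pad 0.71 [348. 240.] 528 [0.619 0.257 0.011] [0.651 0.311 0.015]
scene coaster 0.64 [160. 220.] 723 [ 0.479 -0.224  0.007] [ 0.521 -0.184  0.01 ]
side dryer 0.68 [216. 240.] 391 [ 0.389 -0.046  0.022] [0.427 0.012 0.028]
side dryer 0.61 [284. 189.] 9532 [ 0.577 -0.053  0.174] [0.677 0.158 0.178]
side handle 0.76 [280. 183.] 8069 [ 0.582 -0.036  0.174] [0.678 0.159 0.178]
side hood 0.76 [285. 183.] 8145 [ 0.58  -0.035  0.174] [0.679 0.158 0.178]
side sanitiser 0.77 [328. 266.] 813 [ 0.613 -0.257  0.089] [ 0.643 -0.227  0.148]
side flashlight 0.62 [216. 238.] 452 [ 0.388 -0.046  0.022] [0.429 0.013 0.027]
side key_cover 0.84 [213. 186.] 271 [0.445 0.156 0.011] [0.48  0.195 0.015]
{'time_s': 1.1, 'qpos': array([-1.06749296,  0.50750455, -0.23760286,  1.50019132,  0.12570971,
        1.14891002, -0.15480315]), 'joint_velocities': array([-3.47323179e-05,  1.46607010e-03,  2.76095565e-04, -2.52868591e-04,
        5.79530135e-04, -7.47161824e-04,  2.52310003e-04]), 'joint_torque': array([ 2.03248273e-03, -6.20366907e+01, -2.18419723e+00, -2.49960691e+01,
        1.37562555e-02,  2.33499981e-03,  3.92819311e-05]), 'tool_pos': array([0.24214251, 0.57617632, 0.20937524]), 'tcp_rot': array([[ 9.21905893e-01, -1.50688308e-05,  3.87413892e-01],
       [-3.87413893e-01, -3.02476778e-05,  9.21905893e-01],
       [-2.17367329e-06, -9.99999999e-01, -3.37233868e-05]]), 'contact_force': array([-0.93751796,  0.33160848,  0.16721874]), 'moment': array([0.0057282 , 0.01615455, 0.00387751]), 'opening': 1.0010690356505654}
```

View pics/scene1.png

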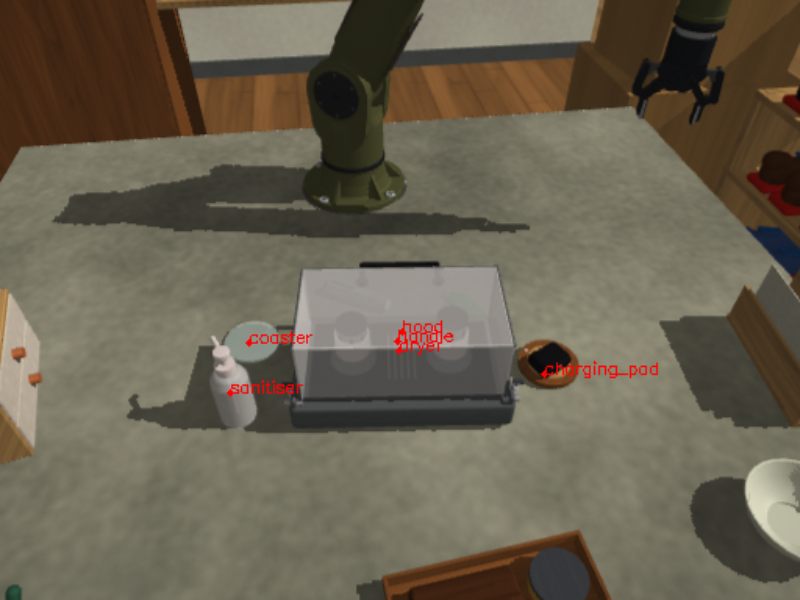

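View pics/side1.png

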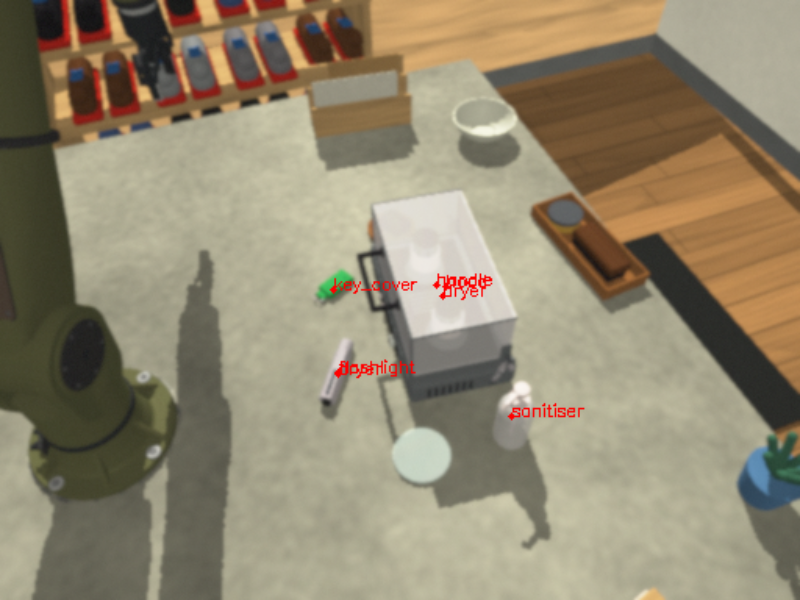

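The dryer faces the robot, roughly square to it. The hood top is centred at about (400,310) in the scene view, and the handle bar is at (400,265). In the side view the flashlight is at (338,372) and the key cover at (333,287), both clear in front. Next I'll fit the hood pose.

Run:
```python
from h import *
P=[];B=[]
for n in("scene","side"):
    p=get_image(n); a=np.ones((384,512),bool)
    m=masks_of(p,"hood")[0]["pixels"]; c=cloud(p,m)
    t=c[(c[:,2]>.170)&(c[:,2]<.186)]; P.append(t)
    r=cv2.minAreaRect(t[:,:2].astype(np.float32)*1000); print(n,len(t),r,np.median(t[:,2]))
    dark=(p["color"].max(2)<60); d=cloud(p,dark); k=(d[:,0]>.38)&(d[:,0]<.56)&(abs(d[:,1])<.15)&(d[:,2]>.12)&(d[:,2]<.165)
    b=d[k]; B.append(b); print("bar",len(b),np.median(b,0),np.percentile(b,[3,97],axis=0)); 
    if len(b)>10: print(cv2.minAreaRect(b[:,:2].astype(np.float32)*1000))
t=np.vstack(P); print(cv2.minAreaRect(t[:,:2].astype(np.float32)*1000))
```

```text
scene 7275 ((599.904296875, 17.795028686523438), (303.9586486816406, 170.252197265625), 82.76616668701172) 0.1767465073949388
bar 141 [0.47894278 0.02731732 0.14992924] [[ 0.4702453  -0.027143    0.14610131]
 [ 0.48661423  0.0904173   0.15256148]]
((479.15643310546875, 32.22489929199219), (126.0780258178711, 12.027950286865234), 82.57852172851562)
side 5675 ((597.0579833984375, 16.109451293945312), (305.8893127441406, 167.57716369628906), 83.02501678466797) 0.17497931565624625
bar 72 [ 0.49473888 -0.03090308  0.14833198] [[ 0.46779842 -0.03662952  0.14425197]
 [ 0.52015592  0.08799874  0.15328417]]
((493.748046875, 27.044353485107422), (125.50859069824219, 40.79280090332031), 82.95680236816406)
((599.0944213867188, 16.266311645507812), (306.6952819824219, 171.5817108154297), 83.02501678466797)
```

```bash
cat >> h.py <<'E'
yaw=np.radians(-7.1); ex=np.array([np.cos(yaw),np.sin(yaw),0]); ey=np.array([-np.sin(yaw),np.cos(yaw),0]); ez=np.array([0,0,1.])
H=np.array([.5995,.0170,.062])+.0825*ex   # hinge
def R(s=1,tilt=0):   # tool y down, tilted so the tip points rearward (+) ; z = s*dryer x
    y=-ez*np.cos(tilt)+ex*np.sin(tilt); z=s*(ex*np.cos(tilt)+ez*np.sin(tilt))
    return np.stack([np.cross(y,z),y,z],1)
def bar(phi): 
    a=np.arctan2(85,207)+phi; return H+.2238*(-ex*np.cos(a)+ez*np.sin(a))
def tcp(phi,Rm): return bar(phi)+.019*Rm[:,1]
E
python3 - <<'E'
from h import *
print(bar(0))
for s in(1,-1):
  for t in (0,.3):
    for phi in(0,.4,.8,1.1,1.3,1.5,1.75):
        Rm=R(s,t); q=robot.inverse_kinematics(tcp(phi,Rm),Rm); print(s,t,phi,None if q is None else np.round(q,2))
    for dy in(.075,-.075):
      for z in(.09,.25):
        q=robot.inverse_kinematics(H-.085*ex+dy*ey+ez*(z-.062),R(s,t)); print("cap",dy,z,None if q is None else np.round(q,2))
q=robot.inverse_kinematics(bar(0)+ez*.1,R(1)); print(q)
E
```

```text
[0.47592916 0.03239156 0.14701056]
1 0 0 [-0.3   0.38  0.25  2.   -0.13  0.78 -0.1 ]
1 0 0.4 [-0.31  0.37  0.31  1.78 -0.13  1.01 -0.08]
1 0 0.8 [-0.29  0.45  0.34  1.51 -0.16  1.21 -0.04]
1 0 1.1 [-0.22  0.55  0.32  1.29 -0.17  1.33 -0.03]
1 0 1.3 [-0.17  0.62  0.26  1.15 -0.16  1.39 -0.05]
1 0 1.5 [-0.13  0.71  0.25  1.   -0.16  1.44 -0.05]
1 0 1.75 [-0.1   0.82  0.23  0.83 -0.17  1.5  -0.05]
cap 0.075 0.09 [-0.32  0.61  0.21  1.69 -0.15  0.86 -0.17]
cap 0.075 0.25 [-0.32  0.46  0.22  1.47 -0.1   1.22 -0.22]
cap -0.075 0.09 [-0.14  0.59  0.31  1.76 -0.23  0.83  0.15]
cap -0.075 0.25 [-0.21  0.45  0.42  1.53 -0.19  1.2   0.12]
1 0.3 0 [-0.41  0.27  0.27  2.26  0.02  0.33 -0.3 ]
1 0.3 0.4 [-0.4   0.23  0.3   2.04  0.    0.59 -0.24]
1 0.3 0.8 [-0.37  0.29  0.35  1.8  -0.07  0.77 -0.13]
1 0.3 1.1 [-0.36  0.39  0.41  1.62 -0.15  0.87 -0.04]
1 0.3 1.3 [-0.34  0.47  0.44  1.51 -0.21  0.91  0.01]
1 0.3 1.5 [-0.31  0.55  0.45  1.4  -0.25  0.95  0.04]
1 0.3 1.75 [-0.27  0.65  0.45  1.28 -0.3   0.97  0.06]
cap 0.075 0.09 [-0.41  0.5   0.22  1.99  0.    0.38 -0.36]
cap 0.075 0.25 [-0.49  0.31 
[... 767 characters left out ...]
 [ 0.1   0.27 -0.37  2.25  0.53  0.4   2.31]
-1 0.3 0.4 [ 0.13  0.23 -0.34  2.04  0.29  0.63  2.6 ]
-1 0.3 0.8 [ 0.16  0.29 -0.37  1.79  0.26  0.8   2.69]
-1 0.3 1.1 [ 0.19  0.38 -0.41  1.61  0.3   0.9   2.69]
-1 0.3 1.3 [ 0.21  0.46 -0.44  1.5   0.34  0.95  2.69]
-1 0.3 1.5 [ 0.21  0.54 -0.47  1.39  0.38  0.99  2.69]
-1 0.3 1.75 [ 0.21  0.64 -0.5   1.28  0.44  1.02  2.68]
cap 0.075 0.09 [ 0.04  0.51 -0.44  1.99  0.73  0.52  2.09]
cap 0.075 0.25 [ 0.07  0.32 -0.45  1.77  0.36  0.85  2.47]
cap -0.075 0.09 [ 0.33  0.48 -0.42  2.06  0.61  0.41  2.47]
cap -0.075 0.25 [-0.73  0.45  1.15  1.84 -0.62  0.88 -2.59]
[-0.36222932  0.25140602  0.3149402   1.81465558 -0.08706742  1.08897773
 -0.14006749]
```

Run:
```python
from h import *
Rm=R()
robot.set_gripper(.42,20)
robot.move_pose(bar(0)+ez*.12,Rm)
o=robot.get_obs(); print(o["time_s"],o["tool_pos"],o["contact_force"],o["opening"])
print("hit",robot.servo_line(tcp(0,Rm)-ez*.002,feed=.12,until_force=6))
robot.set_gripper(0,20)
o=robot.get_obs(); print(o["time_s"],o["tool_pos"],tcp(0,Rm),o["contact_force"],o["opening"])
p=get_image("side"); cv2.imwrite("pics/g.png",cv2.resize(cv2.cvtColor(p["color"][60:300,130:400],cv2.COLOR_RGB2BGR),None,fx=2,fy=2))
```

```text
3.9667 [0.47600768 0.03375178 0.26674617] [-0.0083102  -0.03968948  0.13198541] 0.4193817591594768
hit False
5.6583 [0.47546708 0.03255526 0.12648875] [0.47592916 0.03239156 0.12801056] [-2.47592432 -0.18986515  4.58097695] 0.0867473671719184
```

View pics/g.png

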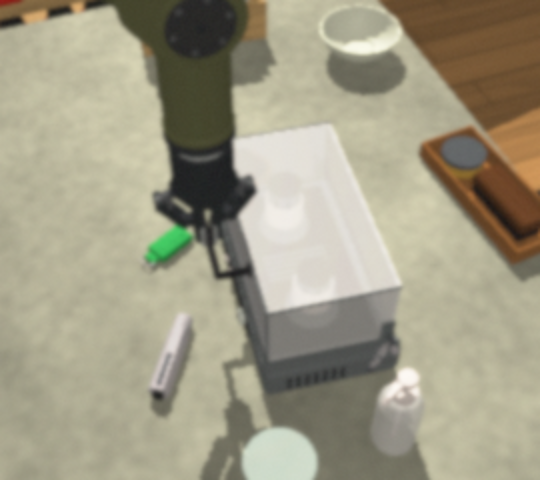

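The fingers hold the bar near (212,235) in the crop. The opening of about 8 mm fits the 10 mm bar, so I'll swing the hood.

Run:
```python
from h import *
Rm=R(); d=robot.get_obs()["tool_pos"]-tcp(0,Rm)
for phi in np.linspace(.2,1.4,7):
    robot.servo_line(tcp(phi,Rm)+d,feed=.12)
    o=robot.get_obs(); print(round(phi,2),o["time_s"],np.round(o["contact_force"],1),round(o["opening"],3))
    if np.abs(o["contact_force"]).max()>35: print("STOP"); break
```

```text
0.2 6.2333 [-0.8 -0.3 -0.3] 0.001
0.4 6.7583 [-0.2 -1.   0.4] 0.001
0.6 7.2833 [ 0.8  0.3 -1.2] -0.0
0.8 7.8083 [-0.6  0.2  0.7] -0.005
1.0 8.3333 [-0.2  0.2 -0.1] 0.003
1.2 8.8583 [-0.1 -0.1  0.3] -0.001
1.4 9.3833 [-0.4 -0.7  0.6] 0.003
```

The force fell to zero and the fingers shut fully, so the bar slipped out. I'll check the hood state and the bar before gripping again, deeper.

Run:
```python
from h import *
robot.set_gripper(.42,60)
robot.move_pose(bar(0)+ez*.12-ex*.03,R())
p=get_image("side"); o=robot.get_obs()
d=cloud(p,p["color"].max(2)<60); k=(d[:,0]>.38)&(d[:,0]<.56)&(abs(d[:,1])<.15)&(d[:,2]>.10)&(d[:,2]<.18); b=d[k]@np.stack([ex,ey,ez],1)
hb=bar(0)@np.stack([ex,ey,ez],1); print("bar expected in dryer axes",hb)
bb=b[np.abs(b[:,0]-hb[0])<.015]; print(len(bb),np.median(bb,0),np.percentile(bb,[5,95],axis=0),o["time_s"])
w=get_image("wrist")
cv2.imwrite("pics/g2.png",np.hstack([cv2.cvtColor(x,cv2.COLOR_RGB2BGR) for x in (cv2.resize(p["color"][60:300,130:400],(400,356)),cv2.resize(w["color"],(400,356)))]))
```

```text
bar expected in dryer axes [0.46827606 0.09096873 0.14701056]
21 [0.47031938 0.03316414 0.14965772] [[0.46669771 0.02615899 0.14758268]
 [0.48090946 0.14650509 0.15194884]] 10.9667
```

View pics/g2.png

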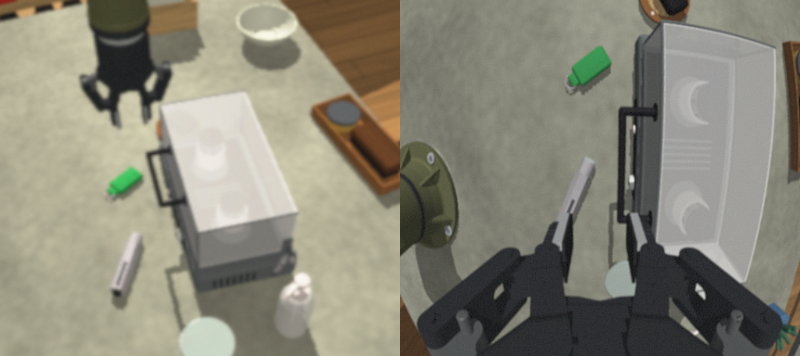

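Run:
```python
from h import *
Rm=R()
robot.servo_line(bar(0)+ez*.06,feed=.2)
print("hit",robot.servo_line(tcp(0,Rm)-ez*.006,feed=.12,until_force=6))
robot.set_gripper(0,90)
o=robot.get_obs(); d=o["tool_pos"]-tcp(0,Rm); print(o["time_s"],d,o["contact_force"],o["opening"])
for phi in [.04,.1,.2,.35]:
    robot.servo_line(tcp(phi,Rm)+d,feed=.06)
    o=robot.get_obs(); print(round(phi,2),o["time_s"],np.round(o["contact_force"],1),round(o["opening"],3),o["tool_pos"]-tcp(phi,Rm)-d)
    if o["opening"]<.03 or np.abs(o["contact_force"]).max()>35: print("STOP"); break
```

```text
hit False
12.7333 [-0.00047699  0.00015531 -0.00503666] [-3.70726933  0.23668579  9.9292407 ] 0.06720654696978004
0.04 13.0417 [-0.3  1.  -4.3] 0.066 [-1.35617656e-04  4.98005177e-05  8.73705926e-05]
0.1 13.4167 [ 0.1  0.8 -4.5] 0.065 [-2.86538880e-04  7.35668665e-05 -3.89641437e-05]
0.2 13.9417 [-5.1  0.7  0.1] 0.064 [-2.25985370e-04  4.67946236e-05  7.93725856e-04]
0.35 14.65 [-5.8  1.7 -0.8] 0.061 [-0.00079091  0.00014856  0.00041511]
```

Holding this time. I'll carry on past over-centre.

Run:
```python
from h import *
Rm=R(); d=robot.get_obs()["tool_pos"]-tcp(.35,Rm)
for phi in [.5,.65,.8,.95,1.1,1.25,1.4]:
    robot.servo_line(tcp(phi,Rm)+d,feed=.1)
    o=robot.get_obs(); print(round(phi,2),o["time_s"],np.round(o["contact_force"],1),round(o["opening"],3))
    if o["opening"]<.03 or np.abs(o["contact_force"]).max()>35: print("STOP"); break
p=get_image("side"); cv2.imwrite("pics/g3.png",cv2.resize(cv2.cvtColor(p["color"][20:300,130:430],cv2.COLOR_RGB2BGR),None,fx=1.5,fy=1.5))
```

```text
0.5 15.1333 [-6.   0.7  4.6] 0.053
0.65 15.6167 [-9.6  1.  15. ] 0.032
0.8 16.1 [-10.1   2.8  24. ] 0.003
STOP
```

View pics/g3.png

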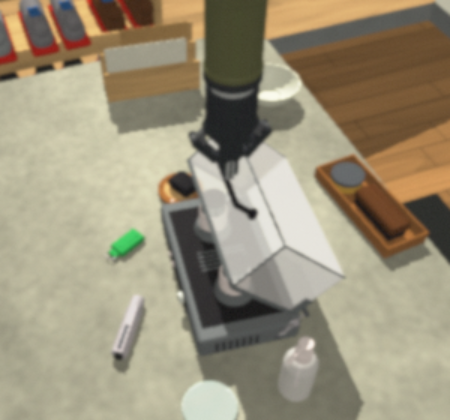

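Run:
```python
from h import *
p=get_image("side");w=get_image("wrist");s=get_image("scene"); o=robot.get_obs(); print(o["contact_force"],o["tool_pos"],o["opening"],bar(.8))
m=masks_of(p,"hood")[0]["pixels"]; c=cloud(p,m)-H; 
x=c@ex;z=c[:,2]; th=np.arctan2(z,-x); r=np.hypot(x,z)
for lo in (.12,.15,.16,.17,.18,.19,.2): print(lo,((r>lo)&(r<lo+.01)).sum(),np.round(np.percentile(th[(r>lo)&(r<lo+.01)],[5,50,95]),2) if ((r>lo)&(r<lo+.01)).sum() else 0)
f=lambda im,a:cv2.resize(cv2.cvtColor(im[a],cv2.COLOR_RGB2BGR),(400,400),interpolation=cv2.INTER_CUBIC)
cv2.imwrite("pics/g4.png",np.hstack([f(p["color"],np.s_[90:190,240:340]),f(w["color"],np.s_[0:384,64:448])]))
```

```text
[-10.37720958   2.07205558  23.85473882] [0.59858045 0.01770695 0.25088107] -0.0016634763362582067 [0.59875242 0.01709312 0.26973858]
0.12 452 [0.92 1.87 1.99]
0.15 314 [0.82 1.57 1.62]
0.16 1645 [0.79 0.92 1.54]
0.17 904 [1.03 1.13 1.49]
0.18 662 [1.2  1.27 1.45]
0.19 560 [1.3  1.35 1.41]
0.2 72 [1.2  1.38 1.38]
```

View pics/g4.png

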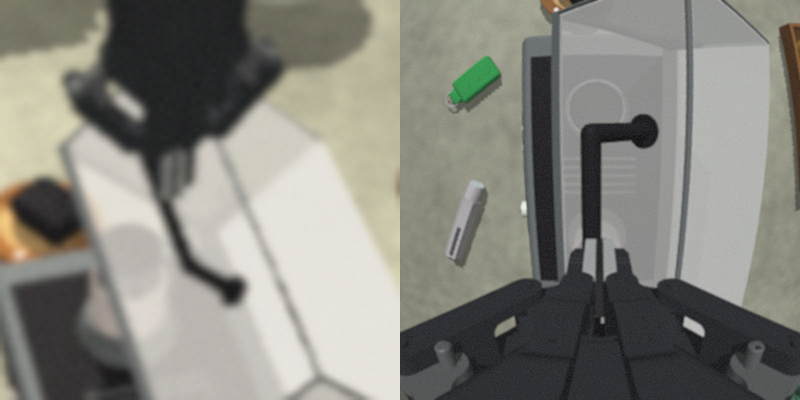

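The hood is at about 0.77 rad and the bar lies inside the shut fingers, apparently behind the pads. The force is mostly radial and inward. I'll relieve it with a small lift and check that the bar is captured.

Run:
```python
from h import *
Rm=R(); d=robot.get_obs()["tool_pos"]-tcp(.8,Rm)
for phi,dz in [(.8,.004),(.88,.006),(.96,.006)]:
    robot.servo_line(tcp(phi,Rm)+d+ez*dz,feed=.06)
    o=robot.get_obs(); print(phi,o["time_s"],np.round(o["contact_force"],1),round(o["opening"],3))
    p=get_image("side"); c=cloud(p,masks_of(p,"hood")[0]["pixels"])-H
    x=c@ex;z=c[:,2]; th=np.arctan2(z,-x); k=(np.hypot(x,z)>.19)&(np.hypot(x,z)<.2); print(k.sum(),"hood~",np.median(th[k])-.609)
```

```text
0.8 16.65 [ 0.4 -0.1  0. ] -0.0
587 hood~ 0.5234275945697349
0.88 17.2083 [0.5 0.3 0.4] -0.007
0 hood~ nan
0.96 17.7583 [-0.4  0.6  0.2] 0.002
560 hood~ 0.004174966461103713
  return _methods._mean(a, axis=axis, dtype=dtype,
  ret = ret.dtype.type(ret / rcount)
```

The bar was lost and the hood shut again. The upward reaction in both grips suggests the bar sat too near the tips. I'll measure the real finger geometry from depth before trying again.

Run:
```python
from h import *
for op in (None,.42):
    if op: robot.set_gripper(op)
    o=robot.get_obs(); T=o["tool_pos"];Rm=o["tcp_rot"]
    for n in("side","scene"):
        p=get_image(n); c=(cloud(p,np.ones((384,512),bool))-T)@Rm
        c=c[(abs(c[:,0])<.06)&(abs(c[:,2])<.09)&(c[:,1]<.02)&(c[:,1]>-.13)]
        print(op,n,"tip+",np.percentile(c[:,1],[98,100]) if len(c) else None)
        for y in np.arange(-.12,.02,.01):
            k=c[(c[:,1]>=y)&(c[:,1]<y+.01)]
            if len(k): print(f"{y:.2f}",len(k),"z",np.round(np.percentile(k[:,2],[2,98]),3),"x",np.round(np.percentile(k[:,0],[2,98]),3))
w=get_image("wrist"); K=w["K"]; A=np.linalg.inv(w["tool_from_camera"])
def pw(t):
    c=A@np.append(t,1); v=np.array([c[0],-c[1],-c[2]]); a=np.arctan2(np.hypot(*v[:2]),v[2]); r=v[:2]/np.hypot(*v[:2])*a; return np.array([K[0,0]*r[0]+K[0,2],K[1,1]*r[1]+K[1,2]])
im=cv2.cvtColor(w["color"],cv2.COLOR_RGB2BGR).copy()
for t,cl in(((0,0,0),(0,0,255)),((0,-.019,0),(0,255,0)),((0,-.04,0),(255,0,0))):
    cv2.circle(im,tuple(int(x) for x in pw(t)),3,cl,-1); print(t,pw(t))
cv2.imwrite("pics/w5.png",im); print(o["time_s"],T)
```

```text
None side tip+ [-0.03133263 -0.0220225 ]
-0.12 215 z [-0.061  0.057] x [-0.009  0.022]
-0.11 165 z [-0.062  0.056] x [0.002 0.019]
-0.10 138 z [-0.052  0.051] x [-0.004  0.02 ]
-0.09 110 z [-0.045  0.044] x [-0.009  0.019]
-0.08 146 z [-0.037  0.036] x [-0.007  0.015]
-0.07 72 z [-0.031  0.026] x [-0.005  0.015]
-0.06 35 z [-0.015  0.011] x [0.003 0.014]
-0.05 41 z [-0.015  0.012] x [-0.002  0.013]
-0.04 38 z [-0.014  0.012] x [-0.002  0.014]
-0.03 20 z [-0.011  0.01 ] x [0.007 0.014]
None scene tip+ [-0.0274171  -0.02158259]
-0.12 150 z [-0.007  0.062] x [-0.018  0.019]
-0.11 93 z [0.003 0.062] x [-0.015  0.017]
-0.10 71 z [0.    0.053] x [-0.016  0.017]
-0.09 34 z [0.005 0.048] x [-0.016  0.016]
-0.08 28 z [0.028 0.039] x [-0.011  0.014]
-0.07 5 z [-0.005  0.028] x [-0.005  0.013]
-0.06 12 z [0.011 0.015] x [-0.006  0.006]
-0.05 46 z [0.005 0.014] x [-0.01   0.012]
-0.04 49 z [0.005 0.015] x [-0.01   0.012]
-0.03 20 z [0.005 0.01 ] x [-0.01   0.011]
0.42 side tip+ [-0.03073769 -0.01940086]
-0.12 194 z [-0.067  0.062] x [-0.     0.022]
-0.11 131 z [-0.061  0.059] x [0.005 0.02 ]
-0.
[... 346 characters left out ...]
007  0.013]
-0.02 1 z [-0.025 -0.025] x [0.004 0.004]
0.42 scene tip+ [-0.0291256  -0.02193625]
-0.12 122 z [-0.009  0.067] x [-0.018  0.019]
-0.11 99 z [0.004 0.064] x [-0.015  0.017]
-0.10 70 z [0.019 0.061] x [-0.014  0.017]
-0.09 33 z [-0.017  0.056] x [-0.015  0.014]
-0.08 69 z [-0.019  0.053] x [-0.013  0.013]
-0.07 12 z [-0.024  0.048] x [-0.012  0.014]
-0.06 16 z [0.029 0.034] x [-0.005  0.007]
-0.05 42 z [0.023 0.033] x [-0.009  0.01 ]
-0.04 41 z [0.023 0.033] x [-0.009  0.01 ]
-0.03 19 z [0.023 0.029] x [-0.009  0.01 ]
(0, 0, 0) [253.45933839 227.5737267 ]
(0, -0.019, 0) [253.29841298 241.09412085]
(0, -0.04, 0) [253.07773738 259.86892052]
18.3917 [0.63244408 0.01352863 0.2675078 ]
```

View pics/w5.png

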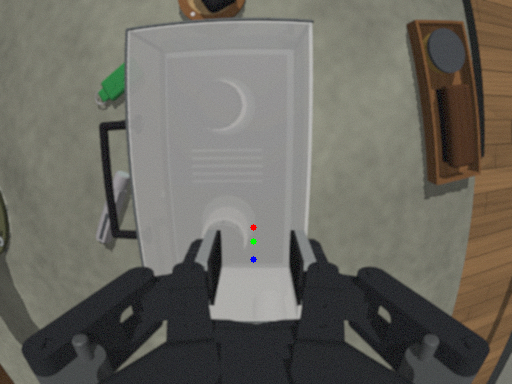

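Useful finding: in both depth views the real fingertips end about 21 mm behind the nominal TCP, so I was gripping the bar at the tips. The wrist view agrees, with the pads beside the −40 mm dot. I'll grip with the bar 36 mm behind the TCP.

```bash
cat >> h.py <<'E'
def tcp(phi,Rm): return bar(phi)+.036*Rm[:,1]
E
python3 - <<'E'
from h import *
Rm=R()
robot.set_gripper(.3,60)
robot.move_pose(bar(0)+ez*.06-ex*.0,Rm) if False else robot.servo_line(bar(0)+ez*.08,feed=.2)
hit=robot.servo_line(tcp(0,Rm),feed=.12,until_force=6); print("hit",hit,robot.get_obs()["tool_pos"]-tcp(0,Rm))
if not hit:
    robot.set_gripper(0,60)
    o=robot.get_obs(); d=o["tool_pos"]-tcp(0,Rm); print(o["time_s"],d,o["contact_force"],o["opening"]); op=o["opening"]
    for phi in [.1,.25,.4,.6,.8,1.,1.2,1.4]:
        robot.servo_line(tcp(phi,Rm)+d,feed=.12)
        o=robot.get_obs(); print(phi,o["time_s"],np.round(o["contact_force"],1),round(o["opening"],3))
        if o["opening"]<op-.03 or np.abs(o["contact_force"]).max()>35: print("STOP"); break
E
```

```text
hit False [ 5.20262699e-04 -4.11290769e-05  4.90135483e-04]
21.1917 [-0.00048449  0.00013425  0.00073173] [-2.73537391  1.35199326  5.89520206] 0.08876374030144006
0.1 21.5333 [-0.5  0.2 -2.5] 0.088
0.25 21.9667 [-3.7  0.5 -0.6] 0.089
0.4 22.4 [-7.6  1.6  3.9] 0.092
0.6 22.925 [-9.7  0.1 12.3] 0.09
0.8 23.45 [-4.8  1.5  9.4] 0.092
1.0 23.975 [-2. -0.  6.] 0.088
1.2 24.5 [0.  1.4 4.8] 0.085
1.4 25.025 [2.5 0.6 4.3] 0.09
```

Run:
```python
from h import *
robot.set_gripper(.3)
T=robot.get_obs()["tool_pos"]
robot.servo_line(T+ez*.06,feed=.2)
robot.set_gripper(0); robot.servo_line(T+ez*.07-ex*.13,feed=.25)
o=robot.get_obs(); print(o["time_s"],o["contact_force"])
p=get_image("scene")
for n in("cap_l","cap_r"):
    for q in(p,get_image("side")):
        for r in masks_of(q,n)[:3]:
            c=cloud(q,r["pixels"]); k=c[:,2]>np.percentile(c[:,2],90)-.004; print(n,round(r["conf"],2),np.round(r["uv"]),np.round(np.median(c[k],0),3),len(c))
for s in(1,-1): print("expected",s,H-.085*ex+s*.075*ey)
cv2.imwrite("pics/open.png",cv2.cvtColor(np.hstack([p["color"],q["color"]])[80:330],cv2.COLOR_RGB2BGR)[:, 100:900])
```

```text
26.8333 [-1.32151275  0.58169236  0.10605683]
cap_l 0.79 [288. 206.] [0.61  0.092 0.152] 374
cap_l 0.54 [222. 208.] [ 0.591 -0.056  0.144] 312
cap_l 0.18 [229. 185.] [ 0.395 -0.034  0.026] 401
cap_l 0.82 [271. 155.] [0.604 0.086 0.151] 237
cap_l 0.75 [285. 196.] [ 0.584 -0.059  0.142] 320
cap_r 0.79 [288. 206.] [0.61  0.092 0.152] 374
cap_r 0.54 [222. 208.] [ 0.591 -0.056  0.144] 312
cap_r 0.18 [229. 185.] [ 0.395 -0.034  0.026] 401
cap_r 0.71 [271. 155.] [0.603 0.088 0.15 ] 260
cap_r 0.68 [286. 196.] [ 0.585 -0.06   0.142] 299
cap_r 0.58 [273. 163.] [0.603 0.087 0.15 ] 474
expected 1 [0.60628928 0.0917339  0.062     ]
expected -1 [ 0.58774906 -0.05711589  0.062     ]
```

View pics/open.png

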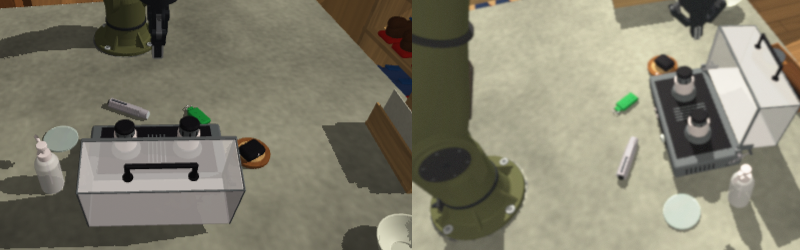

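The hood stands open behind the tubes (right half, around (760,80)), and the caps are where the geometry predicts. Now I'll press the tubes.

Run:
```python
from h import *
Rm=R()
for s in(1,-1):
    c=H-.085*ex+s*.075*ey; c[2]=0
    robot.move_pose(c+ez*.17,Rm)
    hit=robot.servo_line(c+ez*.066,feed=.06,until_force=22)
    o=robot.get_obs(); print(s,"hit",hit,o["time_s"],o["tool_pos"],o["contact_force"])
    robot.servo_line(c+ez*.17,feed=.2)
q=robot.get_obs()["tool_pos"]
robot.servo_line(q+ez*.05-ex*.13,feed=.25)
for n in("scene","side"):
    p=get_image(n)
    for r in masks_of(p,"cap_l")[:2]:
        c=cloud(p,r["pixels"]); k=c[:,2]>np.percentile(c[:,2],90)-.004; print(n,round(r["conf"],2),np.round(np.median(c[k],0),3))
    if n=="scene": P=p
im=np.hstack([P["color"],p["color"]])[80:330,100:900]
cv2.imwrite("pics/end.png",cv2.cvtColor(im,cv2.COLOR_RGB2BGR)); print(robot.get_obs()["time_s"],robot.get_obs()["contact_force"])
```

```text
1 hit True 29.3417 [0.60631659 0.09178351 0.07312587] [-3.98397415 -1.06055652  9.71289614]
-1 hit True 32.0917 [ 0.58771512 -0.05713167  0.07315299] [-2.98438713  0.92325037  9.79079565]
scene 0.42 [ 0.574 -0.053  0.095]
scene 0.37 [0.594 0.093 0.095]
side 0.63 [0.603 0.089 0.093]
side 0.51 [ 0.585 -0.06   0.093]
33.6333 [ 0.56501779 -0.17366327 -0.13458064]
```

View pics/end.png

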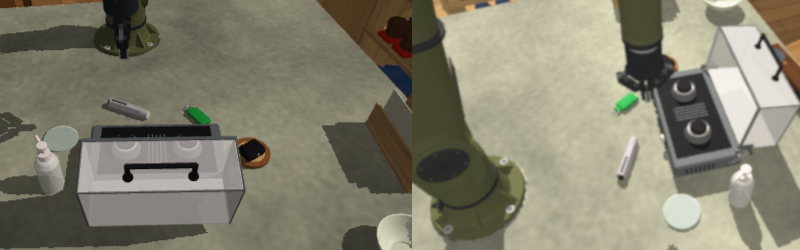

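Both caps read 93–95 mm, against 95 mm when home. The two pushes stopped at the same height, the hood is open, and nothing else has moved.

```bash
python3 -c "
from h import *
robot.job_done()"
```

```text
the job is handed in; nothing more can be done
```

The hood is open and standing on its own, both drying tubes are pressed fully home, and I handed the job in at about 34 s of the 51 s allowed.

- **Hood:** I gripped the bar from above, swung it to about 1.4 rad and let go. It carried on to the open stop by itself, and the later pictures show it still open.
- **Slips:** The bar slipped out on the first two tries and the hood fell shut, the second time from about 0.8 rad. Depth images showed the fingertips about 21 mm short of the stated TCP, so I had been gripping with the tips. I corrected for that and the third grip held.
- **Tubes:** I pressed the left tube and then the right with a straight push on each cap. Both pushes stopped on contact at the same height. The caps then measured 93–95 mm above the console, against 95 mm when home.
- **Last checks:** The wrist force was about 0.6 N with the hand clear, so nothing was touching. The other things on the console looked unmoved in the pictures, but I did not measure their positions again. The hood angle at the end was judged from the picture only.

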